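# Fit one more relay into a packed terminal rail

## Robot

A 6-joint arm with a two-finger parallel gripper is mounted at the origin on a cart in front of the work surface, level with it; the furniture and walls round the work are solid. World frame = base frame: x ahead of the robot, y to its left, z up, the work surface at z = 0. Lengths are in m, angles in rad, forces in N, time in s.
With the tool pointing down it reaches from about 0.25 to 0.775 m from the base axis. Payload 8.9 kg.
Tool frame: the origin (TCP) lies between the finger pads; the fingertips stand 11 mm ahead of it and the grasp point (between the pads) lies 8 mm behind it; z points along the fingers, y is the direction in which the jaws open and shut (so a half turn about z gives the same grasp; the last joint's range is limited). The gripper opens to 85 mm and grips with 20 to 120 N. Pads are 22 mm wide; open, the fingers measure 114 mm over their backs; the gripper's body (76 mm by 85 mm) begins 54 mm behind the grasp point. The pads swing forward as they close: fully open they stand 13 mm farther back than shut.
Start: joints at [1.157, 0.291, -0.153, 1.127, 0, 1.431], TCP at [0.142, 0.505, 0.242] pointing down, gripper open.
Joint ranges: [-2.52, 2.52], [-0.91, 1.74], [-1.3, 1.37], [-1.96, 2.02], [-1.52, 1.47], [-3.14, 3.14]. Speed limits (rad/s): [2.22, 2.22, 2.79, 3.14, 3.14, 3.14].

## Interface

Orientations are given as a unit quaternion [w, x, y, z].
In Python, from cell import readout, optics, ticket, finder gives the robot as it stands.
- The arm moves only by the tool drive_tool, never from a script. Its argument "deltas" is a list of rows, each a list of 5 numbers: the shift along the world's x, y, z in cm, then the turn about the world's z in degrees, then the closure in counts, from 0 (fully open) to 255 (shut). A call has 1 to 12 rows; each row shifts and turns the commanded pose from where the row before left it; what a row does not reach is not made up. A row lasts 1/8 s, in which the tool goes at most 62.5 mm and 10.7 degrees, less where a joint would pass 70% of its speed; a pose out of reach is approached as far as the arm can. A call is refused whole if a number of a shift passes 6.25 or a number of a turn 10.7, either way. A call with a gripper value outside its range is refused whole. The fingers move at their own pace and stop on an object; "squeeze" is the grip in N (left out, the last holds). Time passes only in rows, so rows that do not move let the fingers close. It gives the time, the measured TCP pose, the force and the opening at its end, in the units of the state.
- readout.get_state(): the state, without advancing time (a new reading comes with each control period).
- optics.snapshot(name): name is "scene" or "top" or "wrist"; returns a dict with "pixels" (400x640x3 uint8, red, green, blue), "camera_matrix" (3x3 intrinsics, pixels), "rvec" (rotation vector, rad) and "tvec" (3), from world to camera coordinates, as OpenCV has them; the wrist camera has in their place "hand_eye" (4x4, takes a point from camera to tool coordinates, whose origin is the TCP and whose axes are the flange's). Camera axes: x right, y down, z forward; pixel columns grow to the right and rows downward; lengths in m; the calibration is good to about 2 mm. A picture is of the moment at which its call begins: read the wrist's pose just before it. There is no depth.
- ticket.finish_job(): hands the job in, once; it reports no verdict.
Trained networks look in the newest picture that a camera, given by its name, has taken for a name from the list of things; names that differ only in an ending like _2 or _b are one class to them, and where a whole thing is asked for, a point or a joint stands for the part that bears it (a point fixed in the world has none). Each returns a list of dicts, best first, with "conf" (0 to 1); they miss things now and then, are a little off and sometimes report something else, mostly with a low value. They report only what shows in the picture. A call takes as long as a camera call. They do not tell look-alikes from the thing itself.
- finder.cut_out(target, camera): "pixels" (400x640 bool, what is visible of it) and "point" ([column, row] in pixels, amid what is visible of it).
The state is a dict: "time_s": time; "q": joint angles; "joint_velocities": joint speeds; "effort": joint torques, N m; "eef_pos": TCP position; "ee_rot": TCP orientation; "wrist_force": force on the tool from outside, world axes, zero at the start; "wrist_torque": the same for the moment, N m; "gripper_width": finger opening in m.
Only numpy, scipy, OpenCV 4.12 (cv2) and the standard library are available. Lean on these libraries where they do the work, as an engineer would, in place of code of your own. Each camera call takes 0.05 s, during which the arm holds its last target. There are 200 camera calls.

## Task

Add the loose relay module to the row on the mounting rail, directly to the left of the tall black fuse module: nudge the row apart along the rail to make room there, and set the relay upright over the rail in the gap until it sits fully down like its neighbours. Then slide the end clamp back up so that all six modules stand tight together against the fixed stop, and press its cam lever fully down to lock it. Keep the fitted modules on the rail and leave everything else on the bench where it is.

Things in the scene. Friction and masses are not known exactly. Their poses are not given: they have to be found in the camera images.
- rail_mid (a point): middle of a mounting rail (35 mm wide, 360 long), centre line, at its top, 18 mm above the bench; axes: x across the rail (away from the robot), y along it to the left, z up. It stands on a fixed 3 mm steel plate. A fixed grey end stop is on its left end, inner face at y = +165 mm. Behind it, 63 mm from the centre line, runs a slotted grey duct, 43 high above the bench.
- fuse_carrier_center (a point): fuse module on the rail, black, the only tall one. Base 44 mm along y, 66 along x, 34 high from its feet, with a slot below (38 wide, 13 deep) that straddles the rail. On it a slim carrier, centred, 14 along y, 36 along x (26 above 64), top 82 above the feet. Origin: its centre, 29 above its feet, 16 above the rail's top when fitted; axes as rail_mid. Slides with under 0.6 N.
- relay_new_center (a point): loose relay module, stands on the bench beside the plate. Base 44 mm along y, 66 along x, 34 high from its feet, with a slot below (38 wide, 13 deep) that straddles the rail. On it a slim white nose, centred, 14 along y, 36 along x, top 58 above the feet: pinch it across x. Sits by its weight. Origin: its centre, 29 above its feet; own axes, like a fitted module's.
- end_clamp (a joint): sliding end clamp at the right end of the row, an aluminium block 34 mm wide along the rail. 0: touching five modules packed against the fixed stop; grows in m as it slides right, limit 0.078; about 0.043 with six packed tight. With the lever up it slides at 4 to 5 N, with the whole row under 9 N, and stays where left.
- clamp_push (a point): point on the clamp's right-hand (outer) face, 18 mm above the rail's top, 20 mm behind its centre line; axes as rail_mid. The clamp's upper part here is 20 mm along x, centred on this point, from the rail up to 34 mm above it. Push here to the left to slide the clamp to the row.
- cam_lever (a joint): black-tipped cam lever on the clamp, hinged about the rail's direction. 0: level, pointing to the robot, clamp locked to the rail; grows in rad as its tip rises; starts at 0.8 to 0.95, limit 1.0. It stays where it is left; pressing it down takes about 2 to 5 N near the tip.
- lever_hinge (a point): pivot of the cam lever, on the clamp, 15.5 mm above the rail's top on its centre line, mid-width of the clamp; axes as rail_mid
- lever_tip (a point): top of the cam lever's tip pad, 62 mm from the pivot; the pad is 26 long, 14 wide and ends 11 mm beyond this point; moves with the lever
- relay_a_center (a point): relay module fitted on the rail. Base 44 mm along y, 66 along x, 34 high from its feet, with a slot below (38 wide, 13 deep) that straddles the rail. On it a slim white nose, centred, 14 along y, 36 along x, top 58 above the feet: 30 mm free between two noses. Origin: its centre, 29 above its feet, 16 above the rail's top when fitted; axes as rail_mid. Slides with under 0.6 N.
- relay_b_center (a point): relay module fitted on the rail. Base 44 mm along y, 66 along x, 34 high from its feet, with a slot below (38 wide, 13 deep) that straddles the rail. On it a slim white nose, centred, 14 along y, 36 along x, top 58 above the feet: 30 mm free between two noses. Origin: its centre, 29 above its feet, 16 above the rail's top when fitted; axes as rail_mid. Slides with under 0.6 N.
- relay_c_center (a point): relay module fitted on the rail. Base 44 mm along y, 66 along x, 34 high from its feet, with a slot below (38 wide, 13 deep) that straddles the rail. On it a slim white nose, centred, 14 along y, 36 along x, top 58 above the feet: 30 mm free between two noses. Origin: its centre, 29 above its feet, 16 above the rail's top when fitted; axes as rail_mid. Slides with under 0.6 N.
- relay_d_center (a point): relay module fitted on the rail. Base 44 mm along y, 66 along x, 34 high from its feet, with a slot below (38 wide, 13 deep) that straddles the rail. On it a slim white nose, centred, 14 along y, 36 along x, top 58 above the feet: 30 mm free between two noses. Origin: its centre, 29 above its feet, 16 above the rail's top when fitted; axes as rail_mid. Slides with under 0.6 N.
- spool_1: spool of solder, 55 mm across, 38 mm high, a bystander on the bench; origin under its centre
- carton: small brown card box, 90 x 68 x 58 mm, a bystander on the bench; origin under its centre
- fuses: white card box, 55 x 85 x 32 mm, a bystander on the bench; origin under its centre
- stepper: loose stepper motor, 67 x 42 x 42 mm, a bystander on the bench; origin under its centre
- oiler: small bottle with a thin spout, 42 mm across, 126 mm high, a bystander on the bench; origin under its centre
- block_1: green plug-in terminal block, 16 x 60 x 18 mm, a bystander on the bench; origin under its centre
- knob_1: black three-lobe knob, 35 x 32 x 16 mm, a bystander on the bench; origin under its centre
Mind the look-alikes: they are no part of the job. What is shaped like the part that bears relay_c_center but yellow is not meant.

How it is judged:
By the outcome, as a careful person would: the job done as asked, in the order asked, and still so for the second after the job is handed in, with the robot touching nothing.
It also fails if it takes over 72 s, if anything falls off the work surface, if the arm or the gripper's body presses on something with over 40 N, if the wrist force passes 120 N, or if a joint passes its speed limit or range.

## Working session

There is one attempt and no reset: what is moved stays moved. The work goes in short steps, Python scripts to look and compute and a tool call to move; the robot and the scene stay as the last step left them, time stands still between calls to the robot, and variables do not carry over. Pictures are saved under pics/ and viewed, about 8 in all and at most 12, crops included, and the job is handed in when it is done.

Besides the shell and the picture viewer there is one more tool, called as name(argument=value, ...), one argument or row to a line, values as JSON. drive_tool: Moves the arm, as the interface text tells. Its arguments: {"type":"object","properties":{"deltas":{"type":"array","items":{"type":"array","items":{"type":"number"}}},"squeeze":{"type":"number"}},"required":["deltas"]}

```bash
mkdir -p pics
cat > h.py <<'E'
from cell import readout, optics, ticket, finder
import numpy as np, cv2
from scipy.spatial.transform import Rotation as R
def cam(s,st=None):
    K=np.array(s["camera_matrix"],float)
    if "rvec" in s:
        Rm=cv2.Rodrigues(np.array(s["rvec"],float))[0]; t=np.array(s["tvec"],float).ravel()
    else:
        H=np.array(s["hand_eye"],float); q=st["ee_rot"]
        T=np.eye(4); T[:3,:3]=R.from_quat([q[1],q[2],q[3],q[0]]).as_matrix(); T[:3,3]=st["eef_pos"]
        M=np.linalg.inv(T@H); Rm=M[:3,:3]; t=M[:3,3]
    return K,Rm,t
def toz(c,px,z):
    K,Rm,t=c; d=Rm.T@np.linalg.solve(K,[px[0],px[1],1.]); o=-Rm.T@t
    return o+d*(z-o[2])/d[2]
def proj(c,p):
    K,Rm,t=c; v=K@(Rm@np.array(p)+t); return v[:2]/v[2]
def snap(n,f=None):
    st=readout.get_state(); s=optics.snapshot(n)
    if f: cv2.imwrite(f,np.ascontiguousarray(np.array(s["pixels"])[:,:,::-1]))
    return s,cam(s,st),st
E
python3 - <<'E'
from h import *
for n in("top","scene"):
    s,c,st=snap(n,f"pics/{n}0.png"); print(n,-c[1].T@c[2])
    for t in("fuse_carrier_center","relay_new_center","end_clamp","cam_lever","relay_a_center","lever_tip"):
        for d in finder.cut_out(t,n)[:6]: print(t,round(d["conf"],2),np.round(d["point"]),int(np.sum(d["pixels"])), np.round(toz(c,d["point"],.05),3))
print(st["eef_pos"],st["ee_rot"],st["time_s"])
E
```

```text
top [ 0.35551014 -0.04557719  1.17802029]
fuse_carrier_center 0.74 [284. 210.] 332 [0.561 0.045 0.05 ]
relay_new_center 0.89 [416. 248.] 367 [ 0.457 -0.352  0.05 ]
end_clamp 0.76 [342. 216.] 261 [ 0.546 -0.13   0.05 ]
cam_lever 0.53 [339. 222.] 45 [ 0.527 -0.122  0.05 ]
cam_lever 0.33 [340. 216.] 220 [ 0.545 -0.125  0.05 ]
relay_a_center 0.69 [265. 208.] 332 [0.563 0.102 0.05 ]
lever_tip 0.56 [342. 219.] 59 [ 0.538 -0.132  0.05 ]
scene [ 0.10581218 -0.75372725  1.09915711]
fuse_carrier_center 0.92 [285. 188.] 343 [0.558 0.042 0.05 ]
fuse_carrier_center 0.56 [403. 312.] 487 [ 0.569 -0.458  0.05 ]
fuse_carrier_center 0.2 [317. 231.] 336 [ 0.544 -0.14   0.05 ]
fuse_carrier_center 0.2 [311. 218.] 390 [ 0.555 -0.095  0.05 ]
relay_new_center 0.95 [343. 310.] 588 [ 0.455 -0.369  0.05 ]
relay_new_center 0.16 [318. 229.] 421 [ 0.548 -0.136  0.05 ]
end_clamp 0.61 [317. 228.] 414 [ 0.548 -0.133  0.05 ]
cam_lever 0.63 [311. 226.] 76 [ 0.54  -0.117  0.05 ]
relay_a_center 0.7 [274. 177.] 221 [0.557 0.097 0.05 ]
lever_tip 0.49 [310. 228.] 98 [ 0.534 -0.119  0.05 ]
[0.14243041 0.50524378 0.24218203] [-4.58387336e-05  1.36984228e-01  9.90573221e-01 -1.16734996e-04] 0.35
```

View pics/top0.png

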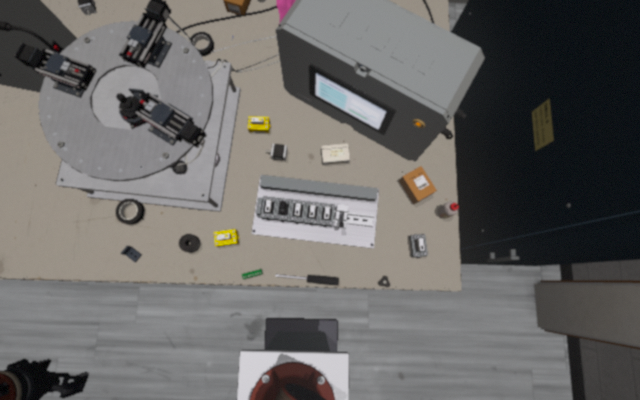

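View pics/scene0.png

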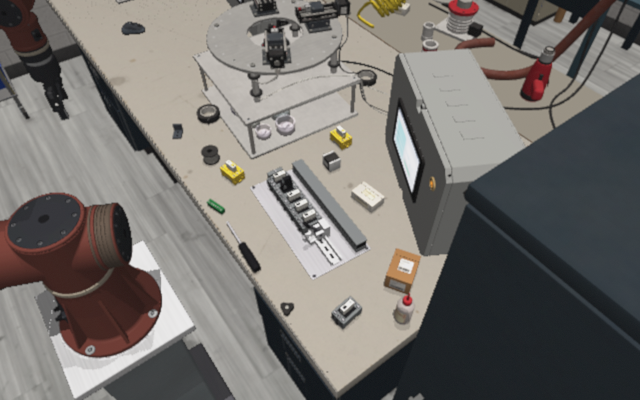

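The top view shows the rail at (250–380, 180–245). From left to right the row is: stop, relay (267,208), fuse (284,208), three relays (298, 312, 327) and the clamp (342,218). The loose relay is at (417,244); the yellow look-alikes at (258,124) and (226,238) are not part of the job. Next I'll go above the row for a close look.

drive_tool(
  deltas=[
    [3.4,-5.1,1,-8,0],
    [3.4,-5.1,1,-8,0],
    [3.4,-5.1,1,-8,0],
    [3.4,-5.1,1,-8,0],
    [3.4,-5.1,1,-8,0],
    [3.4,-5.1,1,-8,0],
    [3.4,-5.1,1,-8,0],
    [3.4,-5.1,1,-8,0],
    [3.4,-5.1,1,-8,0],
    [1.8,-4.5,1,-7,0],
    [0,0,0,0,0],
  ],
)

```text
time_s: 2.08
eef_pos: [0.4677, -0.0015, 0.3425]
ee_rot: [0.0, 0.738, 0.675, 0.0]
wrist_force: [-0.5, -0.2, 0.2]
gripper_width: 0.0855
```

Run:
```python
from h import *
s,c,st=snap("wrist","pics/w1.png"); print(st["eef_pos"],st["ee_rot"],st["q"],st["time_s"]); print(np.array(s["hand_eye"]).round(3), -c[1].T@c[2])
for t,z in(("fuse_carrier_center",.087),("end_clamp",.05),("cam_lever",.06),("lever_tip",.08),("relay_a_center",.063)):
    for d in finder.cut_out(t,"wrist")[:6]: print(t,round(d["conf"],2),np.round(d["point"]),int(np.sum(d["pixels"])), np.round(toz(c,d["point"],z),3))
```

```text
[ 0.46774991 -0.00152891  0.34250373] [4.88588715e-04 7.37670508e-01 6.75160703e-01 8.94143538e-05] [-1.59442031e-01  1.42897527e-01 -8.18526251e-02  1.34516927e+00
 -4.66794162e-04  1.49978513e+00] 2.075
[[ 0.001 -0.957 -0.291  0.075]
 [ 1.     0.001 -0.001 -0.001]
 [ 0.001 -0.291  0.957 -0.131]
 [ 0.     0.     0.     1.   ]] [0.47360543 0.07305003 0.47365479]
fuse_carrier_center 0.73 [386. 117.] 1679 [0.551 0.052 0.087]
end_clamp 0.95 [382. 236.] 1233 [ 0.547 -0.123  0.05 ]
cam_lever 0.84 [373. 241.] 281 [ 0.532 -0.125  0.06 ]
cam_lever 0.38 [507. 209.] 2655 [ 0.726 -0.092  0.06 ]
lever_tip 0.57 [368. 244.] 279 [ 0.523 -0.119  0.08 ]
relay_a_center 0.81 [391.  88.] 1827 [0.563 0.087 0.063]
```

View pics/w1.png

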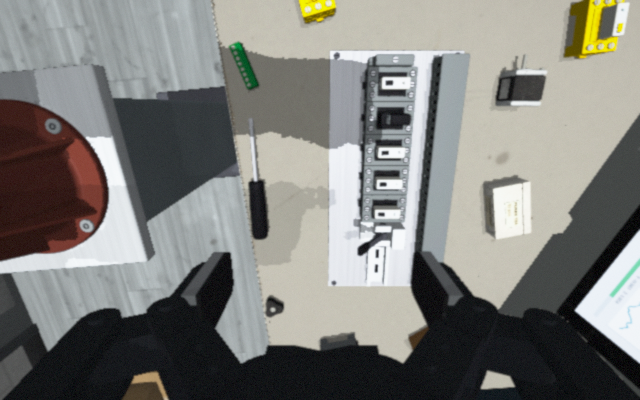

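The close view has the row nearly vertical in the image: stop at (393,60), relay (396,84), black fuse (393,119), relays (391,152), (389,184), (387,214), and the clamp at (385,237). The row looks packed. I'll measure the noses by segmentation.

Run:
```python
from h import *
st=readout.get_state(); im=cv2.imread("pics/w1.png"); s=optics.snapshot("wrist"); c=cam(s,st)
cv2.imwrite("pics/w1c.png",cv2.resize(im[40:290,320:480],None,fx=3,fy=2.4,interpolation=cv2.INTER_CUBIC)[:600])
m=(im.min(2)>225).astype(np.uint8)
n,l,ss,ce=cv2.connectedComponentsWithStats(m)
for i in range(1,n):
    if 360<ce[i][0]<430 and 50<ce[i][1]<290 and ss[i][4]>60:
        r=cv2.minAreaRect(np.argwhere(l==i)[:,::-1].astype(np.float32)); print(ss[i],np.round(ce[i],1),np.round(toz(c,r[0],.063),4))
# fuse top
g=im.max(2)<50
ys,xs=np.nonzero(g[100:135,370:420]); print(np.percentile(xs,[2,50,98])+370,np.percentile(ys,[2,50,98])+100)
for p in((331,51),(470,51),(412,287),(330,286)): print(p,np.round(toz(c,p,.003),4))
```

```text
[ 329   51  117  235 7380] [370.5 200.7] [ 0.5441 -0.0097  0.063 ]
[383  78  28  11 218] [397.8  82.6] [0.5671 0.0966 0.063 ]
[379 148  27  10 195] [393.2 152.2] [0.5603 0.0093 0.063 ]
[377 180  25   9 182] [390.6 184. ] [ 0.5556 -0.0342  0.063 ]
[376 210  24   8 153] [389.1 213.4] [ 0.5528 -0.0775  0.063 ]
[376 227  15   5  71] [383. 229.] [ 0.5459 -0.1009  0.063 ]
[377.   392.   407.98] [108.02 118.   127.  ]
(331, 51) [0.4897 0.1492 0.003 ]
(470, 51) [0.6844 0.1335 0.003 ]
(412, 287) [ 0.6054 -0.2417  0.003 ]
(330, 286) [ 0.461  -0.2282  0.003 ]
```

View pics/w1c.png

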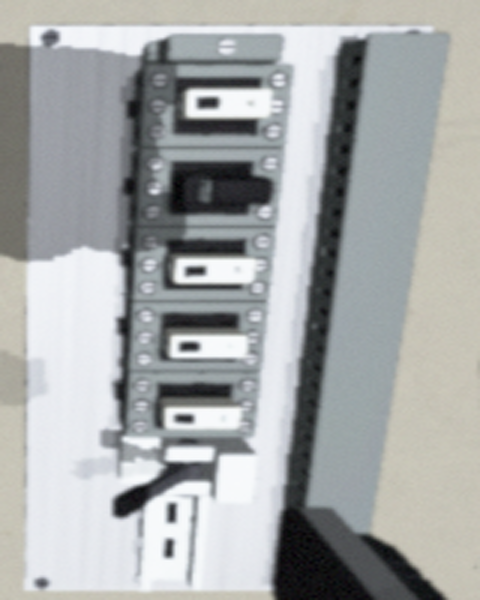

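Row pitch is 44 mm, so it is packed, and the rail is yawed about −4.7°. The fuse is at about (0.5636, 0.0527). I'll grip its carrier and draw the row to the right.

drive_tool(
  deltas=[
    [2,1.1,-4.2,0,80],
    [2,1.1,-4.2,0,80],
    [2,1.1,-4.2,0,80],
    [2,1.1,-4.2,0,80],
    [1.6,1.0,-3.4,0,80],
    [0,0,0,0,80],
  ],
)

```text
time_s: 3.18
eef_pos: [0.5609, 0.0565, 0.138]
ee_rot: [-0.002, 0.735, 0.678, -0.002]
wrist_force: [-0.1, 0.1, -1.1]
gripper_width: 0.0586
```

Run:
```python
from h import *
s,c,st=snap("wrist","pics/w2.png"); print(st["eef_pos"],st["gripper_width"])
for d in finder.cut_out("fuse_carrier_center","wrist")[:2]:
    ys,xs=np.nonzero(d["pixels"]); print(d["conf"],d["point"],[xs.min(),xs.max(),ys.min(),ys.max()])
print(proj(c,[.5636,.0527,.087]))
```

```text
[0.56094261 0.0565001  0.13799433] 0.058603201653484545
0.84 [330.8, 213.2] [np.int64(288), np.int64(371), np.int64(185), np.int64(245)]
[327.8538094  232.25547707]
```

View pics/w2.png

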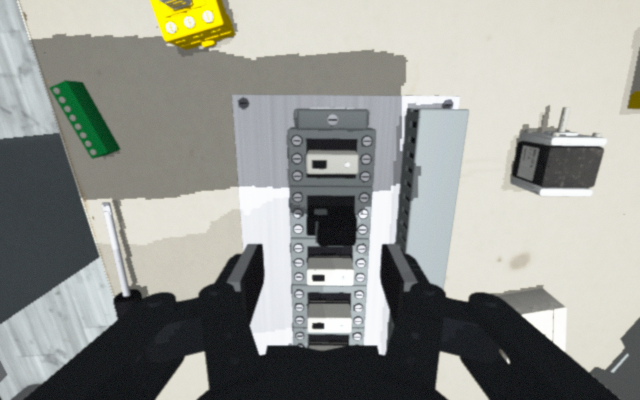

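Run:
```python
from h import *
s,c,st=snap("wrist")
for p,z in(((290,160),.039),((376,157),.039),((308,151),.063),((358,151),.063),((308,175),.063),((358,173),.063),((289,213),.039),((372,212),.039),((315,238),.087),((358,236),.087),((315,246),.087),((355,245),.087),((309,324),.063),((352,324),.063),((307,278),.063),((354,277),.063)): print(p,z,np.round(toz(c,p,z),4))
im=np.array(s["pixels"])[175:345,280:385,::-1]
cv2.imwrite("pics/w2c.png",cv2.resize(im,None,fx=4.5,fy=3.5,interpolation=cv2.INTER_CUBIC))
```

```text
(290, 160) 0.039 [0.5397 0.0923 0.039 ]
(376, 157) 0.039 [0.6057 0.0893 0.039 ]
(308, 151) 0.063 [0.5555 0.1014 0.063 ]
(358, 151) 0.063 [0.5896 0.0986 0.063 ]
(308, 175) 0.063 [0.5539 0.0846 0.063 ]
(358, 173) 0.063 [0.5889 0.0832 0.063 ]
(289, 213) 0.039 [0.5341 0.0493 0.039 ]
(372, 212) 0.039 [0.6012 0.0447 0.039 ]
(315, 238) 0.087 [0.5561 0.0471 0.087 ]
(358, 236) 0.087 [0.5845 0.0463 0.087 ]
(315, 246) 0.087 [0.5556 0.0414 0.087 ]
(355, 245) 0.087 [0.5822 0.0399 0.087 ]
(309, 324) 0.063 [ 0.543  -0.0397  0.063 ]
(352, 324) 0.063 [ 0.5782 -0.0425  0.063 ]
(307, 278) 0.063 [0.5455 0.0031 0.063 ]
(354, 277) 0.063 [0.582 0.001 0.063]
```

View pics/w2c.png

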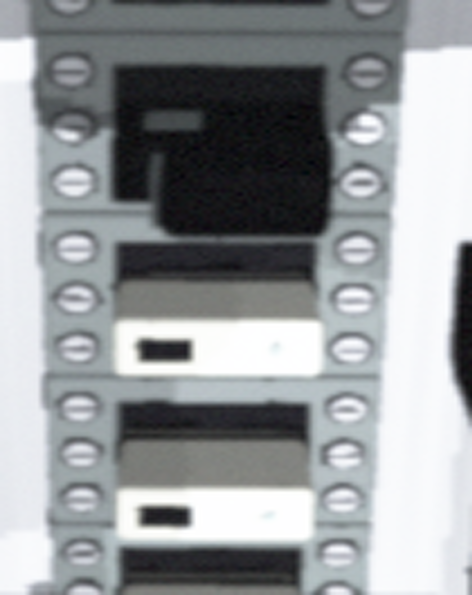

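The close view puts the carrier at about (0.567, 0.048), and the module bases agree with that. Correcting, descending and gripping.

drive_tool(
  deltas=[
    [0.6,-0.8,-2,0,80],
    [0,0,-3,0,80],
    [0,0,-3.3,0,80],
    [0,0,0,0,80],
    [0,0,0,0,130],
    [0,0,0,0,180],
    [0,0,0,0,180],
    [0,0,0,0,180],
  ],
  squeeze=25,
)

```text
time_s: 4.32
eef_pos: [0.5695, 0.0472, 0.0595]
ee_rot: [0.001, 0.736, 0.677, 0.001]
wrist_force: [-2.9, -0.6, 7.2]
gripper_width: 0.0356
```

drive_tool(
  deltas=[
    [-0.1,0,0.2,0,180],
    [-0.05,-0.6,0,0,180],
    [-0.05,-0.7,0,0,180],
    [-0.06,-0.7,0,0,180],
    [-0.06,-0.7,0,0,180],
    [-0.06,-0.7,0,0,180],
    [-0.06,-0.7,0,0,180],
    [-0.06,-0.7,0,0,180],
    [-0.06,-0.7,0,0,180],
    [-0.04,-0.4,0,0,180],
    [0,0,0,0,180],
  ],
)

```text
time_s: 5.7
eef_pos: [0.5627, -0.0118, 0.0596]
ee_rot: [-0.0, 0.736, 0.677, 0.001]
wrist_force: [-0.9, 4.4, 2.6]
gripper_width: 0.0355
```

drive_tool(
  deltas=[
    [0,0.1,0,0,70],
    [0,0,0,0,70],
    [0,0,0,0,70],
    [0,0,4,0,70],
    [0,0,5,0,70],
    [0,0,4,0,70],
    [0,0,0,0,70],
  ],
)

```text
time_s: 6.58
eef_pos: [0.5644, -0.011, 0.1925]
ee_rot: [0.002, 0.736, 0.677, 0.002]
wrist_force: [-0.2, -0.0, -0.9]
gripper_width: 0.0618
```

Run:
```python
from h import *
s,c,st=snap("wrist","pics/w3.png"); print(st["eef_pos"],st["gripper_width"])
np.save("c3.npy",np.hstack([c[0],c[1],c[2][:,None]]))
s,c,st=snap("top")
for d in finder.cut_out("relay_new_center","top")[:2]:
    r=cv2.minAreaRect(np.argwhere(d["pixels"])[:,::-1].astype(np.float32)); print(d["conf"],r,[np.round(toz(c,p,.03),3) for p in cv2.boxPoints(r)],toz(c,r[0],.03))
```

```text
[ 0.56444536 -0.01100046  0.19246975] 0.06178541133927757
0.74 ((417.60003662109375, 245.8000030517578), (22.326250076293945, 15.380306243896484), 82.87498474121094) [array([ 0.496, -0.334,  0.03 ]), array([ 0.503, -0.381,  0.03 ]), array([ 0.436, -0.387,  0.03 ]), array([ 0.429, -0.341,  0.03 ])] [ 0.46589034 -0.36082898  0.03      ]
```

View pics/w3.png

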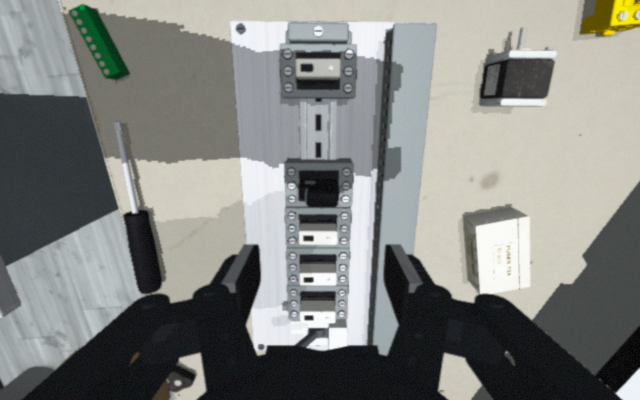

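The row is now split: relay A at (318,68), bare rail from (318,97) to (318,160), and the fuse with three relays moved right. Next, the loose relay.

drive_tool(
  deltas=[
    [-1.4,-5,0,1.5,70],
    [-1.4,-5,0,1.5,70],
    [-1.4,-5,0,1.5,70],
    [-1.4,-5,0,1.5,70],
    [-1.4,-5,0,1.5,70],
    [-1.4,-5,0,1.5,70],
    [-1.4,-5,0,1.5,70],
    [0,0,-2,0,70],
    [0,0,0,0,70],
  ],
)

```text
time_s: 7.85
eef_pos: [0.4628, -0.3598, 0.1666]
ee_rot: [-0.003, 0.671, 0.741, 0.0]
wrist_force: [0.8, -0.5, -1.2]
gripper_width: 0.062
```

Run:
```python
from h import *
d=np.load("c3.npy"); c=(d[:,:3],d[:,3:6],d[:,6])
for p,z in(((282,98),.039),((354,95),.039),((285,162),.039),((353,160),.039),((318,98),.039),((318,161),.039),((295,80),.063),((340,78),.063)): print(p,np.round(toz(c,p,z),4))
s,c,st=snap("wrist","pics/w4.png"); print(st["eef_pos"],st["ee_rot"],st["q"],st["time_s"])
d=np.load("c3.npy"); np.save("c4.npy",np.hstack([c[0],c[1],c[2][:,None]]))
for d in finder.cut_out("relay_new_center","wrist")[:2]:
    r=cv2.minAreaRect(np.argwhere(d["pixels"])[:,::-1].astype(np.float32)); print(d["conf"],r)
im=np.array(s["pixels"])[:,:,::-1][100:340,220:460]; cv2.imwrite("pics/w4c.png",cv2.resize(im,None,fx=2.5,fy=2.5,interpolation=cv2.INTER_CUBIC))
```

```text
(282, 98) [0.536  0.0727 0.039 ]
(354, 95) [0.5998 0.07   0.039 ]
(285, 162) [0.532  0.0156 0.039 ]
(353, 160) [0.5959 0.0122 0.039 ]
(318, 98) [0.5678 0.0701 0.039 ]
(318, 161) [0.563 0.014 0.039]
(295, 80) [0.5508 0.0847 0.063 ]
(340, 78) [0.5867 0.0832 0.063 ]
[ 0.46278764 -0.35980736  0.16658038] [-2.68444413e-03  6.71119379e-01  7.41344420e-01  1.54902127e-04] [-7.85561625e-01  4.59930997e-01 -1.04719814e-01  1.01152318e+00
  4.19411521e-05  6.85880164e-01] 7.85
0.78 ((327.5, 194.0), (52.0, 73.0), 90.0)
```

View pics/w4c.png

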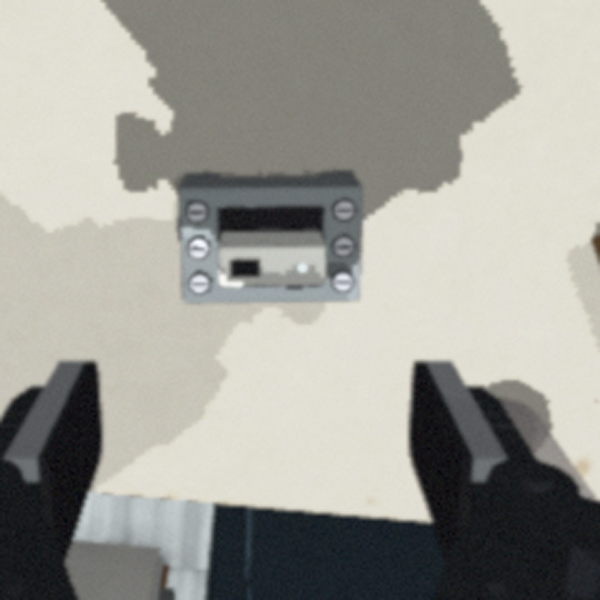

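The crop shows the loose relay with its base at (292–364, 174–221) full-frame. Its nose top is centred near (329,206) and its dark window faces the robot, like the fitted modules. The jaws are already parallel to it.

Run:
```python
from h import *
d=np.load("c4.npy"); c=(d[:,:3],d[:,3:6],d[:,6])
for p,z in(((308,206.4),.058),((350,206.4),.058),((329,214.5),.058),((292,174),.034),((364,174),.034),((292.8,220.8),.034),((364,220),.034)): print(p,np.round(toz(c,p,z),4))
```

```text
(308, 206.4) [ 0.4508 -0.3656  0.058 ]
(350, 206.4) [ 0.4854 -0.3621  0.058 ]
(329, 214.5) [ 0.4689 -0.3709  0.058 ]
(292, 174) [ 0.4337 -0.345   0.034 ]
(364, 174) [ 0.4969 -0.3386  0.034 ]
(292.8, 220.8) [ 0.4376 -0.3889  0.034 ]
(364, 220) [ 0.503  -0.3815  0.034 ]
```

drive_tool(
  deltas=[
    [0.5,-0.4,-4,0,80],
    [0,0,-4,0,80],
    [0,0,-3.9,0,80],
    [0,0,0,0,80],
    [0,0,0,0,130],
    [0,0,0,0,180],
    [0,0,0,0,180],
    [0,0,0,0,180],
  ],
  squeeze=45,
)

```text
time_s: 8.95
eef_pos: [0.4707, -0.3657, 0.0526]
ee_rot: [0.002, 0.671, 0.742, 0.0]
wrist_force: [0.2, 1.6, 7.9]
gripper_width: 0.0346
```

drive_tool(
  deltas=[
    [0,0,2,0,180],
    [0,0,6,0,180],
    [0,0,6,0,180],
    [1.2,5.1,0,-1.3,180],
    [1.2,5.1,0,-1.3,180],
    [1.2,5.1,0,-1.3,180],
    [1.2,5.1,0,-1.3,180],
    [1.2,5.1,0,-1.3,180],
    [1.2,5.1,0,-1.3,180],
    [1.2,5.1,0,-1.2,180],
    [1.2,5.1,0,-1.2,180],
  ],
)

```text
time_s: 10.32
eef_pos: [0.566, 0.045, 0.1916]
ee_rot: [0.001, 0.734, 0.679, 0.001]
wrist_force: [-0.1, -0.4, -0.9]
gripper_width: 0.0348
```

drive_tool(
  deltas=[
    [0,0,-4,0,180],
    [0,0,-2,0,180],
    [0,0,0,0,180],
  ],
)

```text
time_s: 10.7
eef_pos: [0.5646, 0.0435, 0.1299]
ee_rot: [-0.001, 0.734, 0.679, -0.001]
wrist_force: [0.8, -0.5, -1.8]
gripper_width: 0.0348
```

Run:
```python
from h import *
s,c,st=snap("wrist","pics/w5.png"); print(st["eef_pos"],st["ee_rot"],st["gripper_width"]);np.save("c5.npy",np.hstack([c[0],c[1],c[2][:,None]]))
```

```text
[0.56458791 0.04353239 0.12990081] [-6.45314894e-04  7.33890455e-01  6.79267239e-01 -6.33763977e-04] 0.03484333939367218
```

View pics/w5.png

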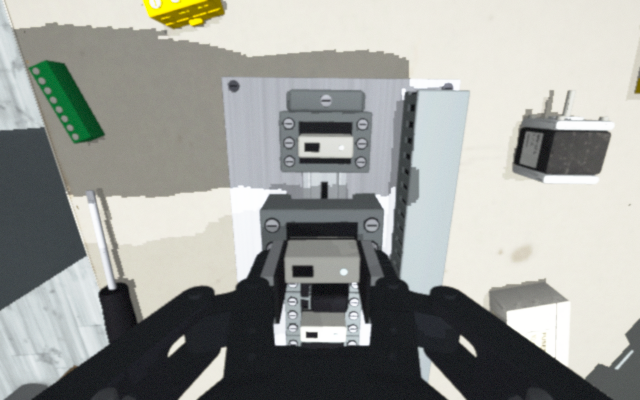

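The relay is held square, with its base at (261–383, 200–245). Relay A's base is at (279–372, 112–170).

Run:
```python
from h import *
d=np.load("c5.npy"); c=(d[:,:3],d[:,3:6],d[:,6])
im=cv2.imread("pics/w5.png"); cv2.imwrite("pics/w5c.png",cv2.resize(im[80:290,220:420],None,fx=4,fy=2.85,interpolation=cv2.INTER_CUBIC))
zb=.039+.0729
for p,z in(((279,170),.039),((372,168),.039),((298,158),.063),((353,156),.063),((261,208),zb),((383,206),zb),((286,281),.0729+.063),((358,280),.0729+.063),((322,200),zb-.0),((304,190),.018),((346,188),.018)): print(p,round(z,3),np.round(toz(c,p,z),4))
```

```text
(279, 170) 0.039 [0.5343 0.0751 0.039 ]
(372, 168) 0.039 [0.603  0.0713 0.039 ]
(298, 158) 0.063 [0.5514 0.0867 0.063 ]
(353, 156) 0.063 [0.5873 0.0853 0.063 ]
(261, 208) 0.112 [0.5344 0.0701 0.1119]
(383, 206) 0.112 [0.5972 0.0664 0.1119]
(286, 281) 0.136 [0.5469 0.0411 0.1359]
(358, 280) 0.136 [0.5805 0.0391 0.1359]
(322, 200) 0.112 [0.5661 0.072  0.1119]
(304, 190) 0.018 [0.5496 0.0527 0.018 ]
(346, 188) 0.018 [0.5843 0.0518 0.018 ]
```

View pics/w5c.png

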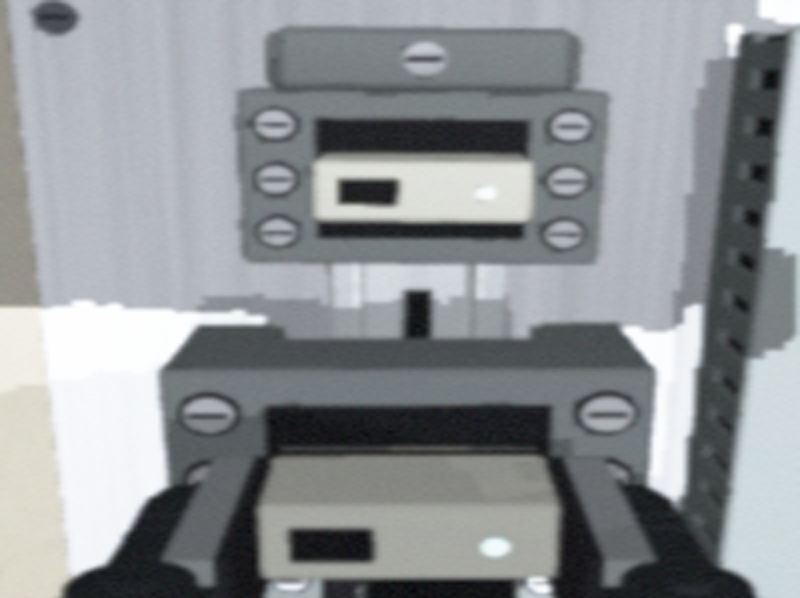

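Rail centre here is x≈0.566 and the held relay is at ≈0.564, so I'll shift +2 mm in x and lower onto the rail.

drive_tool(
  deltas=[
    [0.2,-0.1,-2,0,180],
    [0,0,-2,0,180],
    [0,0,-1,0,180],
    [0,0,0,0,180],
  ],
)

```text
time_s: 11.25
eef_pos: [0.5676, 0.0422, 0.0808]
ee_rot: [0.0, 0.734, 0.679, 0.0]
wrist_force: [0.8, -0.0, -0.8]
gripper_width: 0.035
```

drive_tool(
  deltas=[
    [-0.05,0,-0.7,0,180],
    [0,0,-0.6,0,180],
    [0,0,-0.5,0,180],
    [0,0,0,0,180],
  ],
)

```text
time_s: 11.75
eef_pos: [0.5666, 0.0423, 0.0619]
ee_rot: [-0.0, 0.734, 0.679, -0.0]
wrist_force: [-0.4, -0.3, -1.7]
gripper_width: 0.0347
```

Feet are below the rail top with no contact force, so it's engaged. Lowering the rest.

drive_tool(
  deltas=[
    [0,0,-0.3,0,180],
    [0,0,-0.2,0,180],
    [0,0,0,0,180],
  ],
)

```text
time_s: 12.12
eef_pos: [0.5672, 0.0424, 0.0576]
ee_rot: [0.0, 0.734, 0.679, 0.0]
wrist_force: [-0.6, -0.6, 2.3]
gripper_width: 0.035
```

drive_tool(
  deltas=[
    [0,0,0,0,90],
    [0,0,0,0,70],
    [0,0,0,0,70],
    [0,0,3,0,70],
    [0,0,5,0,70],
    [-0.3,-4,5,0,120],
    [-0.4,-5,2,0,255],
    [-0.4,-5,0,0,255],
    [-0.2,-3,0,0,255],
    [0,0,0,0,255],
    [0,0,0,0,255],
  ],
)

```text
time_s: 13.5
eef_pos: [0.5539, -0.1262, 0.2059]
ee_rot: [-0.0, 0.734, 0.679, 0.0]
wrist_force: [0.2, -0.1, -0.2]
gripper_width: 0.0002
```

Run:
```python
from h import *
s,c,st=snap("wrist","pics/w6.png"); print(st["eef_pos"],st["q"],st["gripper_width"]);np.save("c6.npy",np.hstack([c[0],c[1],c[2][:,None]]))
for t,z in(("end_clamp",.05),("cam_lever",.06),("lever_tip",.08)):
    for d in finder.cut_out(t,"wrist")[:2]:
        ys,xs=np.nonzero(d["pixels"]);print(t,round(d["conf"],2),np.round(d["point"]),[xs.min(),xs.max(),ys.min(),ys.max()], np.round(toz(c,d["point"],z),3))
u=np.array([.08,.9968]);ux=np.array([.9968,-.08]);m=np.array([.5588,-.049])
for nm,x,y,z in(("push",.02,-.146,.036),("hinge",0,-.129,.0335),("tip",-.038,-.129,.085)): print(nm,m+x*ux+y*u,proj(c,[*(m+x*ux+y*u),z]))
```

```text
[ 0.55389542 -0.12621974  0.20592636] [-3.52898426e-01  3.94341833e-01 -1.00025264e-01  1.07690122e+00
  3.04740235e-04  1.29561343e+00] 0.00018210635588151493
end_clamp 0.89 [312. 235.] [np.int64(265), np.int64(350), np.int64(218), np.int64(259)] [ 0.539 -0.176  0.05 ]
cam_lever 0.73 [294. 240.] [np.int64(264), np.int64(326), np.int64(227), np.int64(260)] [ 0.522 -0.176  0.06 ]
lever_tip 0.6 [291. 241.] [np.int64(264), np.int64(326), np.int64(227), np.int64(260)] [ 0.521 -0.168  0.08 ]
push [ 0.567056  -0.1961328] [339.71577322 244.29765284]
hinge [ 0.54848   -0.1775872] [321.27644325 228.76082342]
tip [ 0.5106016 -0.1745472] [279.44284002 250.41748719]
```

View pics/w6.png

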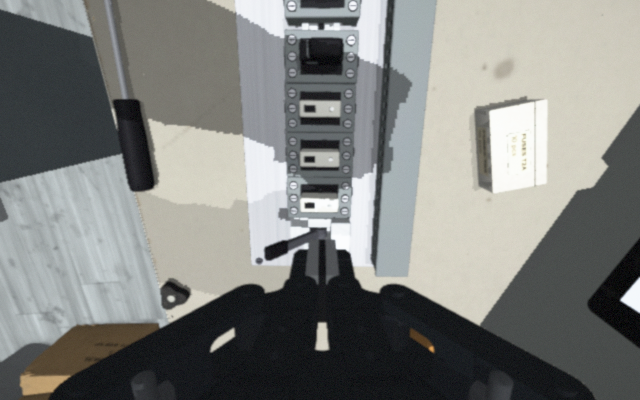

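The prediction matches the picture: clamp block at (340,235), lever pad at (276,250), hinge near (321,229). The inserted relay is at the top edge (320,10), just left of the fuse. I'll move behind the clamp and push left.

drive_tool(
  deltas=[
    [0.4,-3.5,0,0,255],
    [0.4,-3.5,0,0,255],
    [0.3,-3.2,0,0,255],
    [0,0,-5,0,255],
    [0,0,-6,0,255],
    [0,0,-4,0,255],
    [0,0,-1.6,0,255],
    [0,0,0,0,255],
  ],
)

```text
time_s: 14.7
eef_pos: [0.565, -0.2282, 0.0399]
ee_rot: [-0.0, 0.734, 0.679, -0.0]
wrist_force: [0.1, 0.5, 0.7]
gripper_width: 0.0001
```

drive_tool(
  deltas=[
    [0.05,0.6,0,0,255],
    [0.05,0.6,0,0,255],
    [0.04,0.5,0,0,255],
    [0.04,0.5,0,0,255],
    [0.03,0.4,0,0,255],
    [0,0,0,0,255],
  ],
)

```text
time_s: 15.45
eef_pos: [0.5677, -0.203, 0.0406]
ee_rot: [0.001, 0.734, 0.679, -0.0]
wrist_force: [0.6, -2.8, 1.3]
gripper_width: 0.0004
```

drive_tool(
  deltas=[
    [0.03,0.3,0,0,255],
    [0.03,0.3,0,0,255],
    [0.02,0.3,0,0,255],
    [0,0,0,0,255],
  ],
)

```text
time_s: 15.95
eef_pos: [0.5683, -0.1959, 0.0406]
ee_rot: [0.002, 0.734, 0.679, -0.001]
wrist_force: [-0.5, -11.7, 1.7]
gripper_width: -0.0
```

drive_tool(
  deltas=[
    [0.02,0.3,0,0,255],
    [0,0.2,0,0,255],
    [0,0,0,0,255],
    [0,0,0,0,255],
  ],
)

```text
time_s: 16.45
eef_pos: [0.5683, -0.1957, 0.0407]
ee_rot: [0.005, 0.736, 0.677, -0.004]
wrist_force: [-4.5, -30.7, -4.3]
gripper_width: -0.0
```

Packed: the clamp stopped moving at 31 N. I'll back off and go above the lever.

drive_tool(
  deltas=[
    [0,-1.5,0,0,255],
    [0,-1.2,0,0,255],
    [0,0,5,0,255],
    [0,0,6,0,255],
    [-3.4,2.7,0,0,255],
    [-3.4,2.5,0,0,255],
    [0,0,0,0,255],
  ],
)

```text
time_s: 17.32
eef_pos: [0.4976, -0.1615, 0.15]
ee_rot: [-0.002, 0.734, 0.68, -0.0]
wrist_force: [1.2, -0.4, 0.6]
gripper_width: 0.0002
```

Run:
```python
from h import *
s,c,st=snap("wrist","pics/w7.png"); print(st["eef_pos"])
d=finder.cut_out("lever_tip","wrist")
for x in d[:2]: print(x["conf"],x["point"])
u=np.array([.08,.9968]);ux=np.array([.9968,-.08]);m=np.array([.5588,-.049])
for a in(.8,.95):print("tip pred",a,proj(c,[*(m-.062*np.cos(a)*ux-.116*u),.0335+.062*np.sin(a)]))
```

```text
[ 0.497567   -0.16148803  0.14996191]
0.59 [351.4, 207.0]
tip pred 0.8 [335.58651763 214.72482665]
tip pred 0.95 [346.27967225 217.72383002]
```

drive_tool(
  deltas=[
    [0.2,0,-3,0,255],
    [0,0,-1.5,0,255],
    [0,0,-1,0,255],
    [0,0,-1,0,255],
    [-0.2,0,-1,0,255],
    [0,0,0,0,255],
  ],
)

```text
time_s: 18.18
eef_pos: [0.4996, -0.1635, 0.0745]
ee_rot: [-0.001, 0.734, 0.679, -0.0]
wrist_force: [0.1, 0.2, 0.1]
gripper_width: -0.0
```

Run:
```python
from h import *
u=np.array([.08,.9968]);ux=np.array([.9968,-.08]);m=np.array([.5588,-.049])
P=[]
for cam_ in("scene","wrist"):
    s,c,st=snap(cam_); im=np.array(s["pixels"])[:,:,::-1]
    for x in finder.cut_out("cam_lever",cam_)[:2]:
        ys,xs=np.nonzero(x["pixels"]);print(cam_,round(x["conf"],2),x["point"],xs.min(),xs.max(),ys.min(),ys.max())
    for a in(0,.3,.6,.9):print("end pred",a,np.round(proj(c,[*(m-.073*np.cos(a)*ux-.116*u),.0335+.073*np.sin(a)])))
    p=proj(c,[.53,-.16,.05]).astype(int); w,hh=(25,34) if cam_=="scene" else (75,100)
    x0=np.clip(p[0]-w,0,640-2*w); y0=np.clip(p[1]-hh,0,400-2*hh); print(x0,y0)
    P.append(cv2.resize(im[y0:y0+2*hh,x0:x0+2*w],(400,544),interpolation=cv2.INTER_CUBIC))
cv2.imwrite("pics/m8.png",np.hstack(P))
```

```text
end pred 0 [301. 251.]
end pred 0.3 [302. 246.]
end pred 0.6 [305. 240.]
end pred 0.9 [310. 234.]
292 204
wrist 0.57 [362.3, 235.9] 284 415 222 263
end pred 0 [284. 228.]
end pred 0.3 [286. 244.]
end pred 0.6 [301. 261.]
end pred 0.9 [333. 279.]
301 134
```

The lever mask's end at column 284 fits a lever already turned down to about 0.3–0.5 rad, following the finger. Continuing down.

drive_tool(
  deltas=[
    [0,0,-0.8,0,255],
    [-0.2,0,-0.7,0,255],
  ],
)

```text
time_s: 18.62
eef_pos: [0.4984, -0.1638, 0.0598]
ee_rot: [0.0, 0.734, 0.679, 0.0]
wrist_force: [0.5, -0.3, 1.4]
gripper_width: -0.0003
```

drive_tool(
  deltas=[
    [0,0,-0.6,0,255],
    [0,0,-0.4,0,255],
    [0,0,0,0,255],
  ],
)

```text
time_s: 19.0
eef_pos: [0.4976, -0.1637, 0.05]
ee_rot: [-0.0, 0.734, 0.679, -0.0]
wrist_force: [-4.6, 0.2, 9.5]
gripper_width: 0.0001
```

drive_tool(
  deltas=[
    [-0.2,0,-0.3,0,255],
    [0,0,-0.3,0,255],
    [0,0,0,0,255],
  ],
)

```text
time_s: 19.38
eef_pos: [0.4973, -0.1648, 0.0467]
ee_rot: [0.002, 0.734, 0.679, 0.0]
wrist_force: [-9.8, -0.6, 39.5]
gripper_width: 0.0005
```

Firm stop at tip height 0.036, which matches a level lever. Retreating and checking.

drive_tool(
  deltas=[
    [0,0,1,0,255],
    [0,0,4,0,255],
    [0,0,5,0,255],
    [0,-1,5,0,255],
    [-1,-2,5,0,255],
    [-3,-3,4,0,255],
    [0,0,0,0,255],
  ],
)

```text
time_s: 20.25
eef_pos: [0.4561, -0.226, 0.2868]
ee_rot: [0.002, 0.735, 0.678, 0.0]
wrist_force: [0.1, 0.3, -0.6]
gripper_width: 0.0001
```

Run:
```python
from h import *
u=np.array([.08,.9968]);ux=np.array([.9968,-.08]);m=np.array([.5588,-.049])
P=[]
for cam_ in("scene","wrist"):
    s,c,st=snap(cam_); im=np.array(s["pixels"])[:,:,::-1]
    for t in("cam_lever","relay_new_center"):
      for x in finder.cut_out(t,cam_)[:3]:
        ys,xs=np.nonzero(x["pixels"]);print(cam_,t,round(x["conf"],2),x["point"],xs.min(),xs.max(),ys.min(),ys.max())
    for a in(0,.3,.6,.9):print("end pred",a,np.round(proj(c,[*(m-.073*np.cos(a)*ux-.116*u),.0335+.073*np.sin(a)])))
    x0,y0,x1,y1=(255,150,355,270) if cam_=="scene" else (250,0,470,264)
    P.append(cv2.resize(im[y0:y1,x0:x1],(400,480),interpolation=cv2.INTER_CUBIC))
cv2.imwrite("pics/m9.png",np.hstack(P)); print(st["eef_pos"],st["wrist_force"],st["time_s"])
```

```text
scene relay_new_center 0.64 [279.5, 188.4] 274 287 180 196
scene relay_new_center 0.29 [401.7, 274.9] 384 419 249 292
end pred 0 [301. 251.]
end pred 0.3 [302. 246.]
end pred 0.6 [305. 240.]
end pred 0.9 [310. 234.]
wrist cam_lever 0.6 [363.9, 114.5] 334 401 109 122
wrist relay_new_center 0.6 [473.6, 253.3] 426 523 212 299
end pred 0 [336. 114.]
end pred 0.3 [340. 114.]
end pred 0.6 [349. 114.]
end pred 0.9 [365. 115.]
[ 0.45598349 -0.22326017  0.28311415] [-0.42631301  0.15682678 -0.17492868] 20.4
```

View pics/m9.png

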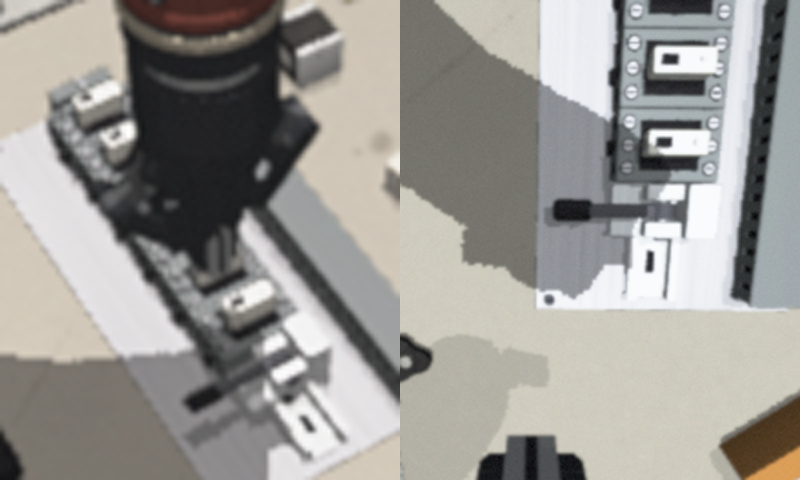

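The lever lies level: its mask ends at column 334, against 336 predicted for angle 0. The clamp touches the last relay. One numeric check of the whole row from above, for pitch and seating.

drive_tool(
  deltas=[
    [0.3,5,1.3,0,255],
    [0.3,5,1.3,0,255],
    [0.3,5,1.3,0,255],
    [0.3,5,1.3,0,255],
    [0,3,0,0,255],
    [0,0,0,0,255],
    [0,0,0,0,255],
  ],
)

```text
time_s: 21.42
eef_pos: [0.468, 0.0062, 0.3355]
ee_rot: [-0.0, 0.734, 0.679, -0.0]
wrist_force: [0.2, 0.3, 0.4]
gripper_width: 0.0003
```

Run:
```python
from h import *
s,c,st=snap("wrist","pics/w10.png"); im=np.array(s["pixels"]); print(st["eef_pos"])
m=(im.min(2)>205).astype(np.uint8)
n,l,ss,ce=cv2.connectedComponentsWithStats(m)
for i in range(1,n):
    if ss[i][4]>80 and 15<ss[i][2]<45 and ss[i][3]<30:
        r=cv2.minAreaRect(np.argwhere(l==i)[:,::-1].astype(np.float32)); print(ss[i],np.round(toz(c,r[0],.063),4))
u=np.array([.08,.9968]);m0=np.array([.5588,-.049])
for k in range(6): 
    p=m0+(.143-.044*k)*u; print(k,np.round(p,4),np.round(proj(c,[*p,.063])))
for t in("relay_new_center","fuse_carrier_center","end_clamp"):
  for x in finder.cut_out(t,"wrist")[:3]:
    ys,xs=np.nonzero(x["pixels"]);print(t,round(x["conf"],2),xs.min(),xs.max(),ys.min(),ys.max())
```

```text
[0.46802922 0.00622577 0.33545364]
[520  77  31   6 130] [0.7374 0.0916 0.063 ]
[384  85  33  11 271] [0.5712 0.092  0.063 ]
[514 110  30   4 113] [0.734  0.0537 0.063 ]
[383 121  30  11 256] [0.568  0.0483 0.063 ]
[378 187  28  10 204] [ 0.5594 -0.039   0.063 ]
[376 217  25   9 193] [ 0.5541 -0.0821  0.063 ]
[374 246  25   8 168] [ 0.5506 -0.1264  0.063 ]
0 [0.5702 0.0935] [399.  89.]
1 [0.5667 0.0497] [397. 125.]
2 [0.5632 0.0058] [394. 159.]
3 [ 0.5597 -0.038 ] [392. 191.]
4 [ 0.5562 -0.0819] [389. 221.]
5 [ 0.5526 -0.1258] [387. 249.]
relay_new_center 0.61 363 418 107 141
relay_new_center 0.34 359 410 170 201
fuse_carrier_center 0.98 362 413 140 172
end_clamp 0.72 352 403 254 279
```

The six noses stand at a 43–44 mm pitch (world y 92, 48, fuse, −39, −82, −126 mm), so the row is packed with the new relay seated left of the fuse. Handing in.

```bash
python3 -c "
from cell import ticket; print(ticket.finish_job())"
```

```text
the job is handed in; nothing more can be done
None
```

The relay is fitted directly left of the black fuse module, all six modules stand tight against the fixed stop, and the clamp is locked. I handed the job in at about 21.5 s of the 72 s; it reports no verdict.

**What I did**
- I gripped the fuse carrier and drew the row about 57 mm to the right.
- I picked up the loose relay by its nose and lowered it onto the rail in the gap.
- I pushed the clamp left until it stopped dead at 31 N.
- I pressed the cam lever down to a firm stop, at 39.5 N of wrist force through the fingertips. The 40 N limit is stated for the arm and the gripper's body.

**Last checks**
- **Row:** the five relay noses, with the fuse's place between them, spread over 218 mm; a tight row would measure 219 mm.
- **Seating:** the new relay's nose is similar in size to its neighbours in the picture. Its height was not measured on its own. The gripper let go at the height expected for a fitted module, with about 2 N of contact.
- **Lever:** it looks level, with its end at pixel column 334 against 336 predicted for level.
- **Bystanders:** I felt no contact with any of them, but did not re-measure their positions.

**Disagreements**
- Early wrist-camera positions differed by about 4 mm between the far and close views, so I used the close ones.
- The network missed the lever in the scene view, so the lever check rests on the wrist camera.

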